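# Roll the bearing sleeve up the gauge ramp and close the keeper

### The arm

A 6-joint arm with a two-finger parallel gripper is mounted at the origin on the work surface. World frame = base frame: x ahead of the robot, y to its left, z up, the work surface at z = 0. Lengths are in m, angles in rad, forces in N, time in s.
With the tool pointing down it reaches from about 0.35 to 0.775 m from the base axis. Payload 7.3 kg.
Tool frame: the origin (TCP) lies at the very end of the fingers, on their centre line; the grasp point (between the pads) lies 19 mm behind it (robot.pinch_z is the distance from the TCP to the grasp point, in m); z points along the fingers, y is the line along which they close (so a half turn about z gives the same grasp; the last joint's range is limited). The gripper opens to 92 mm and grips with 3 to 60 N. Pads are 19 mm wide; open, the fingers measure 130 mm over their backs; the gripper's body (75 mm by 190 mm) begins 47 mm behind the grasp point.
Start: joints at [-1.266, 0.342, 1.524, -0, 1.275, -0.146], TCP at [0.229, -0.473, 0.227] pointing down, gripper open.
Joint ranges: [-2.53, 2.53], [-0.77, 2.02], [0.04, 2.7], [-1, 4.14], [0.28, 2.66], [-3.11, 3.11]. Speed limits (rad/s): [2.57, 2.57, 3.14, 3.14, 3.14, 3.14].

### API

Orientations are given as [roll, pitch, yaw] about the fixed x, y, z axes, in that order (R = Rz(yaw) Ry(pitch) Rx(roll)).
In Python, from cell import robot gives the robot as it stands.
- The arm moves only by the tool move_arm, never from a script. Its argument "motion" is a list of rows, each a list of 6 numbers: the shift along the tool's x, y, z in units of 0.1 m (1.0 is 0.1 m), then the turn, a rotation vector about the tool's x, y, z in units of pi rad (1.0 is pi rad). In form: [[dx, dy, dz, rx, ry, rz], ...]. A call has 1 to 12 rows; each row is the pose to reach, as a shift and turn from the pose commanded when the call began, along the tool's axes at that moment, turning the shorter way round; what a row does not reach only later rows make up. A row lasts 1/8 s, in which the tool goes at most 62.5 mm and 10.7 degrees, less where a joint would pass 70% of its speed; a pose out of reach is approached as far as the arm can. A call with a number of a shift or a turn outside -1 to 1 is refused whole. A call with a gripper value outside its range is refused whole. "fingers" is the opening, from -1 (shut) to 1 (fully open), set as the call begins (left out, the last holds). The fingers move at their own pace and stop on an object; "newtons" is the grip in N (left out, the last holds). Time passes only in rows, so rows that repeat a pose let the fingers close. It gives the time, the measured TCP pose, the force, the opening and the grip force at its end, in the units of the state.
- robot.observe(): the state, without advancing time (a new reading comes with each control period).
- robot.read_camera(name): name is "side" or "top" or "wrist"; returns a dict with "image" (384x512x3 uint8, red, green, blue), "range_z" (384x512 float32, m along the optical axis (not along the pixel's ray), 0 where there is no reading), "vfov" (degrees; the focal length in pixels is half the picture's height over the tangent of half this angle, whatever the lens; pixels are square), "cx", "cy" (the principal point, pixels), "extrinsics" (4x4, takes a point from camera to world coordinates); the wrist camera has in their place "hand_eye" (4x4, takes a point from camera to tool coordinates, whose origin is the TCP and whose axes are the flange's). Camera axes: x right, y up, looking along -z (the intrinsics and any distortion apply to the point x, -y, -z); pixel columns grow to the right and rows downward; lengths in m; the calibration is good to about 2 mm. The wrist camera is an equidistant fisheye: a pixel r from the principal point sees the ray r / f radians off the axis. A picture is of the moment at which its call begins: read the wrist's pose just before it.
- robot.hand_in(): hands the job in; it is judged then, once.
The state is a dict: "time": time; "qpos": joint angles; "qvel": joint speeds; "joint_efforts": joint torques, N m; "tool_pos": TCP position; "tool_rot": TCP orientation; "contact_force": force on the tool from outside, world axes, zero at the start; "torque": the same for the moment, N m; "opening": finger opening in m; "grip_force": force on a finger pad.
Only numpy, scipy, OpenCV 4.12 (cv2) and the standard library are available. Lean on these libraries where they do the work, as an engineer would, in place of code of your own. Each camera call takes 0.05 s, during which the arm holds its last target. There are 200 camera calls.

### The job

With a fingertip, slowly push the steel bearing sleeve that lies at the foot of the little ramp up to the top until it sits in the nest against the stop plate; keep the finger behind it all the way so that it does not roll back, and never lift it. Then push the keeper arm at the side of the ramp all the way round until it lies across the ramp behind the sleeve. Leave the other things on the bench where they are.

Things in the scene. Friction and masses are not known exactly. Their poses are not given: they have to be found in the camera images.
- rig: The gauge ramp, fixed to the bench: base plate 330 x 124 mm with an aluminium slope between two low dark rails. Origin on the bench top; x points up the ramp (level), y across it to the left looking up, z up. Rails: inner faces at y +-50 mm, outer +-56, 8 mm above the slope. A foot bar (x -160 to -148, top at z 25) below the sleeve keeps it from rolling off.
- sleeve: The bearing sleeve: a polished, oiled steel cylinder (friction about 0.3), 60 mm in diameter, 90 mm long, with a brass-lined dark bore drawn on its ends, 0.4 to 0.7 kg, loose. Origin at its centre, own y axis along the cylinder; the others turn as it rolls. It starts across the ramp at its foot against the foot bar (rig x about -131 mm) and rolls freely along the rig's x.
- nest (a point): Fixed point of the rig (x 70, y 0, z 69 mm): the sleeve's centre when it sits fully home. Behind the crest the floor drops 3 mm to a level nest (z 39), ended by an upright grey stop plate (face at rig x 100, top at z 85). Once in the nest, the sleeve is kept there by the 3 mm step.
- keeper (a joint): Keeper arm: steel bar 10 mm thick, rig z 59 to 73 mm, hinged upright on the rig's -y side. Rad: 0 = along the ramp outside the rail, pointing down the ramp (-x). Starts below 0 (free end swung outward), grows as the free end swings in over the ramp, stops at 1.57, across the ramp (pointing +y) just behind a seated sleeve. Light friction (under 1 N at the pin); stays where left.
- keeper_pivot (a point): The keeper's hinge axis, at the bar's mid-height (rig x 31, y -67, z 66 mm). The free end of the bar reaches 100 mm from here.
- keeper_pin (a point): Upright pin on the keeper arm, 93 mm from the hinge axis, 10 mm in diameter; this point is at half of its height, 17 mm above the bar's mid-height; the pin's top is 12 mm higher.
- bush: Bystander: brass bush, a ring 44 mm across and 35 mm high, standing beside the ramp on the rig's +y side. Origin at its underside.
- spare: Bystander: plain steel roller blank standing on end, 40 mm across, 50 mm high, beside the ramp on the rig's +y side. Origin at its underside.
- driver: Bystander: screwdriver, 170 mm long, lying on the bench on the rig's -y side. Origin at its underside.
- holder: Bystander: dark steel tool holder standing on end, 62 mm across, 85 mm high. Origin at its underside.
- oil: Bystander: white oil bottle, 60 mm across, 140 mm high. Origin at its underside.
- spanner: Bystander: steel spanner, 180 mm long, lying flat. Origin at its underside.
- block: Bystander: steel block 60 x 45 x 30 mm. Origin at its underside.
- slope (a point): Middle of the slope's lower edge, on its surface (rig x -190, z 12 mm). The point's x axis runs up the slope (7 degrees above the rig's x), z is the slope's normal. The slope surface reaches z 42 mm at its crest (rig x 55 mm).
Not all that is in view belongs to the job. Leave any blue, orange or pink look-alike of the sleeve alone.

How it is judged:
On the way, in this order (a step that is already met when the one before it is completed fails the run):
1. the sleeve sits in the nest against the stop plate with the keeper still open (x of sleeve in the frame of rig above 0.0655 m and distance between sleeve and nest below 0.009 m and linear speed of sleeve below 0.03 m/s and value of joint keeper below 0.5 rad), for 0.2 s.
2. the keeper lies across the ramp behind the sleeve (value of joint keeper above 1.4 rad), for 0.2 s.
At the end, for the whole second after the job is handed in: The sleeve rests in the nest, its centre within 9 mm of its home point and no more than 4.5 mm short of it along the ramp, square to the ramp within 0.12 rad, and the keeper is closed to more than 1.4 of its 1.57 rad (x of sleeve in the frame of rig above 0.0655 m and distance between sleeve and nest below 0.009 m and angle between the y axis of sleeve and the y axis of rig, either way round below 0.12 rad and linear speed of sleeve below 0.02 m/s and value of joint keeper above 1.4 rad); the robot touches nothing.
It fails at once if the sleeve is lifted more than 10 mm off the ramp (z of sleeve in the frame of slope above 0.04 m).
It fails at once if the sleeve runs free on the slope: faster than 0.22 m/s with no finger touching it (rolling back or flicked up) (x of sleeve in the frame of rig between -0.115 and 0.045 m and linear speed of sleeve above 0.22 m/s and contact force between sleeve and the arm below 0.02 N and contact force between sleeve and the fingers below 0.02 N).
It fails at once if a bystander is moved more than 25 mm (distance of any of bush, spare, driver, holder, oil, spanner, block from where it was at the start of the episode above 0.025 m).
It also fails if it takes over 59 s, if anything falls off the work surface, if the arm or the gripper's body presses on something with over 40 N, if the wrist force passes 120 N, or if a joint passes its speed limit or range.

## Working session

There is one attempt and no reset: what is moved stays moved. The work goes in short steps, Python scripts to look and compute and a tool call to move; the robot and the scene stay as the last step left them, time stands still between calls to the robot, and variables do not carry over. Pictures are saved under pics/ and viewed, at most 10 in all, crops included, and the job is handed in when it is done.

Besides the shell and the picture viewer there is one more tool, called by a JSON object that holds its "api" and its "payload", one argument or row to a line. move_arm: Moves the arm, as the interface text tells. Shifts and turns lie within -1 to 1; 1 stands for 0.1 m of shift or pi rad of turn. Its arguments: {"type":"object","properties":{"motion":{"type":"array"},"fingers":{"type":"number"},"newtons":{"type":"number"}},"required":["motion"]}

```bash
mkdir -p pics; ls
python3 - <<'E'
from cell import robot
import cv2,numpy as np
for n in("top","side"):
    c=robot.read_camera(n); cv2.imwrite(f"pics/{n}1.png",c["image"][:,:,::-1]); np.savez(n,**c)
    print(n,c["vfov"],c["cx"],c["cy"],c["extrinsics"].round(3).tolist())
o=robot.observe();print(o["time"],o["tool_pos"],o["tool_rot"],o["opening"])
E
```

```text
pics
top 48.099488491513135 255.79400648055233 197.01941981814795 [[0.015, 0.992, -0.127, 0.346], [-1.0, 0.016, 0.004, -0.018], [0.006, 0.127, 0.992, 1.251], [0.0, 0.0, 0.0, 1.0]]
side 47.26329287051525 252.32679698743883 188.75862462710265 [[-0.878, 0.362, -0.314, 0.115], [-0.479, -0.661, 0.578, 0.667], [0.001, 0.657, 0.753, 0.999], [0.0, 0.0, 0.0, 1.0]]
0.1 [ 0.22862427 -0.47220912  0.22611873] [-3.14025241e+00 -1.48171990e-04  4.50816551e-01] 0.0920642026403641
```

View pics/top1.png

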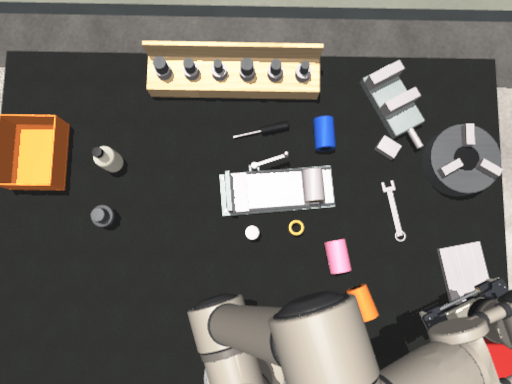

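View pics/side1.png

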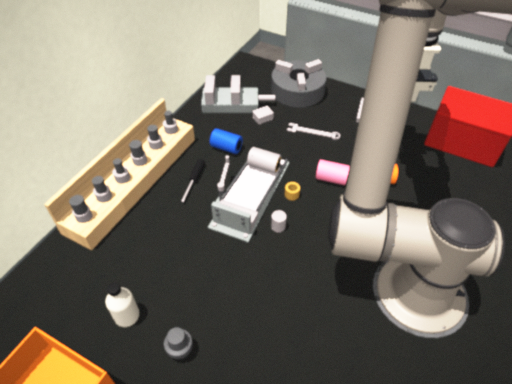

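Top view: the white/steel sleeve at (313,185) lies between the rails at the foot (right end) of the ramp. The look-alikes are blue (324,133), pink (338,256) and orange (363,303). Only the steel one fits the description. The stop plate is at (228,192) and the keeper with its pin is near (270,160). I'll confirm with a crop and measure.

```bash
cat > h.py <<'E'
import numpy as np,cv2
def cloud(c):
    v,u=np.mgrid[0:384,0:512]; f=192/np.tan(np.radians(float(c["vfov"]))/2); d=c["range_z"]
    P=np.stack([(u-c["cx"])/f*d,-(v-c["cy"])/f*d,-d,np.ones_like(d)],-1)
    return (P@c["extrinsics"].T)[...,:3]
E
python3 - <<'E'
from h import *
c=np.load("top.npz");s=np.load("side.npz")
im=c["image"][:,:,::-1]; 
cr=cv2.resize(im[140:245,205:345],None,fx=5,fy=5,interpolation=cv2.INTER_CUBIC);cv2.imwrite("pics/crop.png",cr)
P=cloud(c); print("bench z",np.median(P[280:300,100:180,2]))
reg=np.zeros((384,512),bool);reg[140:245,205:345]=1
for nm,C in(("top",c),("side",s)):
    Q=cloud(C).reshape(-1,3)
    m=(Q[:,0]>.3)&(Q[:,0]<.62)&(Q[:,1]>-.3)&(Q[:,1]<.15)&(Q[:,2]>.006)
    Q=Q[m]
    lab=(Q*1000).astype(int)
    # height map
    H=np.zeros((160,225),np.uint8)
    np.maximum.at(H,(((.62-Q[:,0])/.002).astype(int),((.15-Q[:,1])/.002).astype(int)),np.clip(Q[:,2]*1000*2.2,0,255).astype(np.uint8))
    cv2.imwrite(f"pics/h{nm}.png",cv2.resize(cv2.applyColorMap(H,cv2.COLORMAP_JET),None,fx=2.5,fy=2.5,interpolation=0))
a=cv2.imread("pics/htop.png");b=cv2.imread("pics/hside.png");cv2.imwrite("pics/h.png",cv2.resize(np.vstack([a,b]),(421,600)))
E
```

```text
bench z -0.0007827096895567376
```

View pics/crop.png

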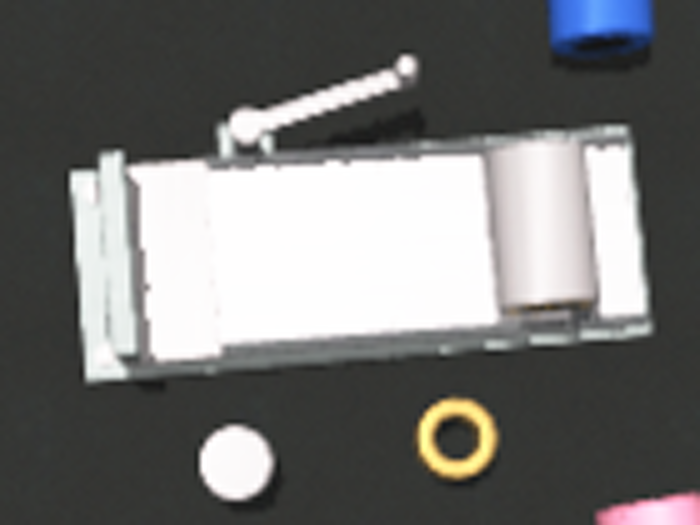

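View pics/h.png

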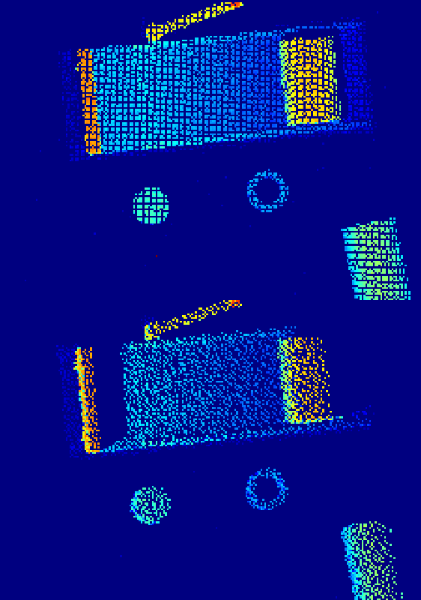

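The crop confirms the steel sleeve, with its brass-lined end, at image (313,185). The keeper hub is at (254,165) and its pin at (286,153). Next I compute the rig pose.

Run:
```python
from h import *
c=np.load("top.npz");E=c["extrinsics"];f=192/np.tan(np.radians(float(c["vfov"]))/2)
def ray(cx,cy,z):
    u=205+(cx+.5)/5-.5;v=140+(cy+.5)/5-.5
    d=E[:3,:3]@np.array([(u-c["cx"])/f,-(v-c["cy"])/f,-1]);o=E[:3,3]
    return o+d*(z-o[2])/d[2]
pc=[(72,172),(88,380),(650,330),(628,128)]
for z in(.008,):
    K=np.array([ray(a,b,z)[:2] for a,b in pc]);print(K.round(4).tolist(),[round(float(np.linalg.norm(K[i]-K[(i+1)%4])),4) for i in range(4)])
# rows: top-left=(140,-62) far, bottom-left (140,62), bottom-right(-190,62), top-right(-190,-62)
M=np.array([(.140,-.062),(.140,.062),(-.190,.062),(-.190,-.062)])
a=M-M.mean(0);b=K-K.mean(0)
yaw=np.arctan2((a[:,0]*b[:,1]-a[:,1]*b[:,0]).sum(),(a*b).sum());R=np.array([[np.cos(yaw),-np.sin(yaw)],[np.sin(yaw),np.cos(yaw)]])
t=K.mean(0)-R@M.mean(0);print("yaw",yaw,"t",t, "res",(M@R.T+t-K).round(4).tolist())
for n,p,z in(("pivot",(246,123),.085),("pin",(405,66),.095)):
    w=ray(*p,z);print(n,w.round(4),(R.T@(w[:2]-t)).round(4))
for nm in("top","side"):
    Q=cloud(np.load(nm+".npz")).reshape(-1,3);r=np.c_[(Q[:,:2]-t)@R,Q[:,2]]
    st=r[(r[:,2]>.08)&(abs(r[:,1])<.07)&(r[:,0]>.08)&(r[:,0]<.14)]
    sl=r[(r[:,2]>.055)&(abs(r[:,1])<.055)&(r[:,0]<-.08)&(r[:,0]>-.19)]
    sp=r[(r[:,0]>-.08)&(r[:,0]<.05)&(abs(r[:,1])<.04)]
    rail=r[(abs(r[:,1])>.045)&(abs(r[:,1])<.07)&(r[:,0]>-.1)&(r[:,0]<-.02)&(r[:,2]>.02+.1228*(r[:,0]+.15))]
    print(nm,"stop x",np.percentile(st[:,0],[3,97]),"y",np.percentile(st[:,1],[2,98]),"sleeve x",np.percentile(sl[:,0],[2,98]),"y",np.percentile(sl[:,1],[1,99]),"ztop",np.percentile(sl[:,2],98),"slopefit",np.polyfit(sp[:,0],sp[:,2],1))
```

```text
[[0.5716, 0.0869], [0.4495, 0.0744], [0.4839, -0.2516], [0.6033, -0.2395]] [0.1227, 0.3278, 0.12, 0.328]
yaw 1.6717020231346778 t [ 0.52456355 -0.05756936] res [[0.0005, 0.0011], [-0.0008, 0.001], [-0.0019, -0.0013], [0.0021, -0.0008]]
pivot [ 0.5867 -0.0148  0.085 ] [ 0.0363 -0.0661]
pin [ 0.6179 -0.1016  0.095 ] [-0.0533 -0.0885]
top stop x [0.10653008 0.11981851] y [-0.05203903  0.05449655] sleeve x [-0.15134171 -0.09633605] y [-0.04098085  0.04738115] ztop 0.08128907688549032 slopefit [0.12341531 0.03365992]
side stop x [0.10618449 0.12113329] y [-0.05291845  0.05390763] sleeve x [-0.14098488 -0.09468814] y [-0.04292726  0.04635152] ztop 0.08154197805502288 slopefit [0.12083444 0.0343637 ]
```

{"api": "move_arm", "payload": {
  "motion": [
    [0.5,-0.3,0,0,0,0],
    [1,-0.6,0,0,0,0],
    [1,-0.6,0,0,0,0]
  ],
  "fingers": -0.05
}}

```text
time: 0.48
tool_pos: [0.294, -0.3719, 0.2266]
tool_rot: [-3.14, -0.001, 0.455]
contact_force: [-0.4, 0.4, -0.5]
opening: 0.0666
grip_force: 0.0
```

{"api": "move_arm", "payload": {
  "motion": [
    [0.5,0,0,0,0,-0.05],
    [1,0,0,0,0,-0.1],
    [1,0,0,0,0,-0.15],
    [1,0,0,0,0,-0.15]
  ]
}}

```text
time: 0.98
tool_pos: [0.3826, -0.3317, 0.2263]
tool_rot: [-3.141, 0.0, 0.921]
contact_force: [-0.3, -0.1, -0.4]
opening: 0.0436
grip_force: 0.0
```

```bash
cat >> h.py <<'E'
YAW=1.6717;T=np.array([.5231,-.0527])
def goal(rx,ry,z,yaw=YAW):
    "shift and turn in move units from the present pose to rig x,y, height z"
    from cell import robot
    from scipy.spatial.transform import Rotation as S
    o=robot.observe();p=np.array(o["tool_pos"]);A=S.from_euler("xyz",o["tool_rot"])
    c,s=np.cos(YAW),np.sin(YAW);R=np.array([[c,-s],[s,c]])
    w=np.r_[T+R@[rx,ry],z]
    print("t",round(o["time"],2),"rig",(R.T@(p[:2]-T)).round(4),"z",p[2].round(4),"F",np.round(o["contact_force"],1),"open",round(o["opening"],3))
    print("shift",(A.inv().apply(w-p)/.1).round(3),"turn",((A.inv()*S.from_euler("xyz",[np.pi,0,yaw])).as_rotvec()/np.pi).round(4))
E
python3 -c "
from h import *
goal(-.2,0.001,.14)"
```

```text
t 0.97 rig [-0.2635  0.1679] z 0.2263 F [-0.3 -0.1 -0.4] open 0.044
shift [1.602 0.788 0.862] turn [-2.000e-04  0.000e+00 -2.389e-01]
```

{"api": "move_arm", "payload": {
  "motion": [
    [0.4,0.2,0.1,0,0,-0.06],
    [0.8,0.4,0.2,0,0,-0.12],
    [0.9,0.45,0.4,0,0,-0.18],
    [0.9,0.45,0.4,0,0,-0.239],
    [0.9,0.45,0.4,0,0,-0.239]
  ]
}}

```text
time: 1.6
tool_pos: [0.4724, -0.2877, 0.1864]
tool_rot: [-3.141, -0.0, 1.667]
contact_force: [0.3, 0.7, 0.7]
opening: 0.044
grip_force: 0.0
```

```bash
python3 -c "
from h import *
goal(-.2,0.001,.1)"
```

```text
t 1.6 rig [-0.2287  0.0741] z 0.1864 F [0.3 0.7 0.7] open 0.044
shift [0.29  0.731 0.863] turn [-0.0002 -0.0001 -0.0014]
```

{"api": "move_arm", "payload": {
  "motion": [
    [0.1,0.4,0.2,0,0,0],
    [0.29,0.73,0.5,0,0,-0.001],
    [0.29,0.73,0.86,0,0,-0.001],
    [0.29,0.73,0.86,0,0,-0.001]
  ]
}}

```text
time: 2.1
tool_pos: [0.5408, -0.2502, 0.0984]
tool_rot: [-3.137, -0.003, 1.671]
contact_force: [0.5, 0.1, -0.2]
opening: 0.0434
grip_force: 0.0
```

Run:
```python
from h import *
from cell import robot
goal(-.185,.001,.043)
c=robot.read_camera("wrist");cv2.imwrite("pics/w1.png",c["image"][:,:,::-1])
```

```text
t 2.1 rig [-0.1983  0.0023] z 0.0984 F [ 0.5  0.1 -0.2] open 0.043
shift [0.131 0.015 0.554] turn [-0.0015 -0.0011 -0.0003]
```

View pics/w1.png

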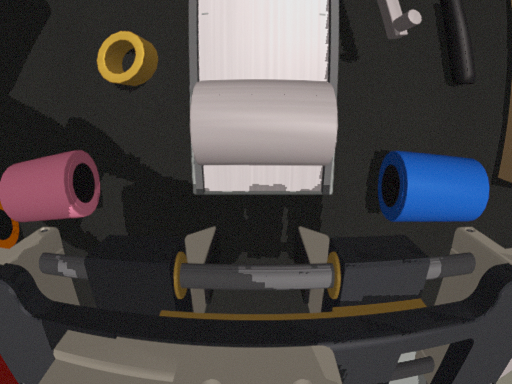

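Wrist view: the sleeve spans columns 191–336 (centre 263). The fingertips straddle about 258 just behind it and are well aligned. I lower them and push.

{"api": "move_arm", "payload": {
  "motion": [
    [0,0.01,0.25,0,0,0],
    [0,0.01,0.45,0,0,0],
    [0,0.01,0.55,0,0,0],
    [0.05,0.01,0.55,0,0,0],
    [0.1,0.01,0.55,0,0,0],
    [0.15,0.01,0.55,0,0,0],
    [0.2,0.01,0.55,0,0,0],
    [0.25,0.01,0.55,0,0,0],
    [0.3,0.01,0.55,0,0,0],
    [0.33,0.01,0.55,0,0,0]
  ]
}}

```text
time: 3.4
tool_pos: [0.5403, -0.2178, 0.0459]
tool_rot: [3.141, 0.001, 1.676]
contact_force: [-0.2, -1.0, 1.4]
opening: 0.0435
grip_force: 1.0
```

Run:
```python
from h import *
goal(-.1,.001,.051)
```

```text
t 3.4 rig [-0.1659 -0.0005] z 0.0459 F [-0.2 -1.   1.4] open 0.044
shift [ 0.659 -0.012 -0.051] turn [0.0002 0.0003 0.0014]
```

{"api": "move_arm", "payload": {
  "motion": [
    [0.03,0,0,0,0,0],
    [0.08,0,-0.01,0,0,0],
    [0.13,0,-0.015,0,0,0],
    [0.18,0,-0.02,0,0,0],
    [0.23,0,-0.03,0,0,0],
    [0.28,0,-0.035,0,0,0],
    [0.33,0,-0.04,0,0,0],
    [0.38,0,-0.045,0,0,0],
    [0.43,0,-0.05,0,0,0],
    [0.48,0,-0.06,0,0,0],
    [0.53,0,-0.065,0,0,0],
    [0.58,0,-0.07,0,0,0]
  ]
}}

```text
time: 4.9
tool_pos: [0.5339, -0.1597, 0.0527]
tool_rot: [-3.142, 0.0, 1.676]
contact_force: [0.3, -2.0, 1.3]
opening: 0.0432
grip_force: 1.0
```

Run:
```python
from h import *
from cell import robot
goal(-.04,.001,.055)
c=robot.read_camera("wrist");cv2.imwrite("pics/w2.png",c["image"][:,:,::-1])
```

```text
t 4.9 rig [-0.1075  0.    ] z 0.0527 F [ 0.3 -2.   1.3] open 0.043
shift [ 0.676 -0.007 -0.023] turn [-0.      0.      0.0014]
```

View pics/w2.png

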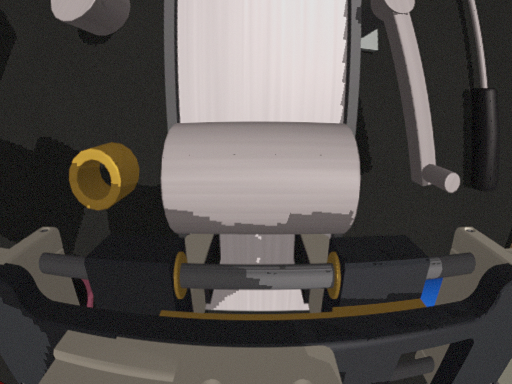

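The sleeve is square in front of both fingertips (rear edge at row about 232) and has moved up the ramp. I keep pushing.

{"api": "move_arm", "payload": {
  "motion": [
    [0.05,0,-0.005,0,0,0],
    [0.1,0,-0.01,0,0,0],
    [0.15,0,-0.02,0,0,0],
    [0.2,0,-0.025,0,0,0],
    [0.25,0,-0.03,0,0,0],
    [0.3,0,-0.035,0,0,0],
    [0.35,0,-0.04,0,0,0],
    [0.4,0,-0.045,0,0,0],
    [0.45,0,-0.05,0,0,0],
    [0.5,0,-0.055,0,0,0],
    [0.55,0,-0.06,0,0,0],
    [0.6,0,-0.065,0,0,0]
  ]
}}

```text
time: 6.45
tool_pos: [0.5276, -0.1, 0.0593]
tool_rot: [3.142, 0.0, 1.676]
contact_force: [-0.4, -1.7, 1.1]
opening: 0.0438
grip_force: 1.0
```

{"api": "move_arm", "payload": {
  "motion": [
    [0.05,0,-0.005,0,0,0],
    [0.1,0,-0.01,0,0,0],
    [0.15,0,-0.015,0,0,0],
    [0.2,0,-0.02,0,0,0],
    [0.25,0,-0.02,0,0,0],
    [0.3,0,-0.02,0,0,0],
    [0.35,0,-0.02,0,0,0],
    [0.4,0,-0.02,0,0,0],
    [0.45,0,-0.02,0,0,0],
    [0.5,0,-0.02,0,0,0],
    [0.53,0,-0.02,0,0,0],
    [0.55,0,-0.02,0,0,0]
  ]
}}

```text
time: 7.95
tool_pos: [0.5219, -0.0455, 0.0612]
tool_rot: [-3.142, 0.0, 1.676]
contact_force: [0.3, -1.9, 1.2]
opening: 0.0439
grip_force: 1.0
```

Run:
```python
from h import *
goal(.031,.001,.06)
```

```text
t 7.95 rig [0.0073 0.0005] z 0.0612 F [ 0.3 -1.9  1.2] open 0.044
shift [ 0.237 -0.004  0.012] turn [-0.      0.      0.0014]
```

{"api": "move_arm", "payload": {
  "motion": [
    [0.03,0,0,0,0,0],
    [0.06,0,0,0,0,0],
    [0.09,0,0,0,0,0],
    [0.12,0,0,0,0,0],
    [0.15,0,0,0,0,0],
    [0.18,0,0,0,0,0],
    [0.2,0,0,0,0,0],
    [0.22,0,0,0,0,0],
    [0.24,0,0,0,0,0],
    [0.25,0,0,0,0,0],
    [0.25,0,0,0,0,0]
  ]
}}

```text
time: 9.32
tool_pos: [0.5196, -0.0229, 0.0613]
tool_rot: [3.141, 0.003, 1.676]
contact_force: [-0.1, -10.0, -0.6]
opening: 0.0436
grip_force: 5.3
```

Run:
```python
from h import *
from cell import robot
goal(.031,.001,.06)
c=robot.read_camera("top");P=cloud(c).reshape(-1,3)
co,s=np.cos(YAW),np.sin(YAW);R=np.array([[co,-s],[s,co]])
r=np.c_[(P[:,:2]-T)@R,P[:,2]]
sl=r[(abs(r[:,1])<.045)&(r[:,0]>.03)&(r[:,0]<.098)&(r[:,2]>.06)&(r[:,2]<.105)]
print(len(sl),sl[:,2].max() if len(sl) else 0)
cv2.imwrite("pics/w3.png",robot.read_camera("wrist")["image"][:,:,::-1])
```

```text
t 9.32 rig [0.03   0.0004] z 0.0613 F [ -0.1 -10.   -0.6] open 0.044
shift [ 0.01  -0.005  0.013] turn [0.0001 0.001  0.0013]
111 0.10242524225947935
```

View pics/w3.png

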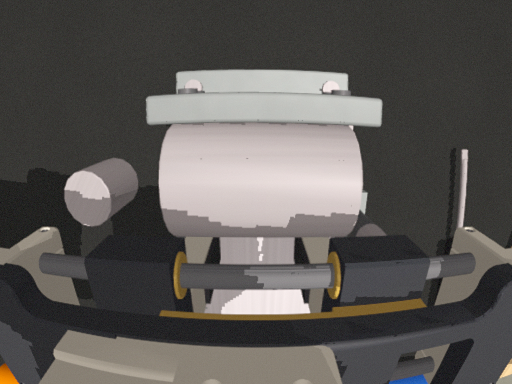

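The force has risen to 10 N and the sleeve touches the stop plate (row about 124), square, so it is seated. I back off, rise, close the fingers and go round to the outer side of the keeper.

{"api": "move_arm", "payload": {
  "motion": [
    [-0.05,0,0,0,0,0],
    [-0.15,0,0,0,0,0],
    [-0.3,0,0,0,0,0],
    [-0.3,0,-0.3,0,0,0],
    [-0.4,0,-0.6,0,0,0],
    [-0.5,0.3,-0.9,0,0,0],
    [-0.6,0.6,-0.9,0,0,0],
    [-0.62,1,-0.9,0,0,0],
    [-0.62,1,-0.9,0,0,0]
  ]
}}

```text
time: 10.55
tool_pos: [0.6269, -0.0727, 0.1505]
tool_rot: [3.141, 0.0, 1.676]
contact_force: [0.4, -0.4, 0.0]
opening: 0.0437
grip_force: 0.0
```

Run:
```python
from h import *
from cell import robot
goal(-.032,-.125,.066)
c=robot.read_camera("top");cv2.imwrite("pics/t4.png",cv2.resize(c["image"][120:240,190:350,::-1],None,fx=4,fy=4))
```

```text
t 10.55 rig [-0.0304 -0.1012] z 0.1505 F [ 0.4 -0.4  0. ] open 0.044
shift [-0.017  0.237  0.845] turn [0.0002 0.     0.0014]
```

View pics/t4.png

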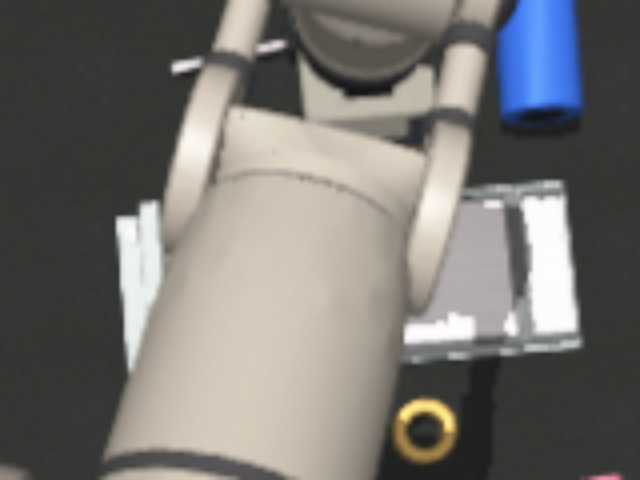

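The arm hides the nest here, and the grey patch on the slope looks like a shadow. I check by depth while closing the fingers.

{"api": "move_arm", "payload": {
  "motion": [
    [0,0.25,0,0,0,0],
    [0,0.25,0,0,0,0],
    [0,0.25,0,0,0,0],
    [0,0.25,0,0,0,0]
  ],
  "fingers": -1,
  "newtons": 10
}}

```text
time: 11.1
tool_pos: [0.6492, -0.0695, 0.1514]
tool_rot: [-3.141, 0.0, 1.676]
contact_force: [0.8, -0.0, -0.2]
opening: 0.0084
grip_force: 0.0
```

Run:
```python
from h import *
from cell import robot
goal(-.032,-.125,.066)
co,s=np.cos(YAW),np.sin(YAW);R=np.array([[co,-s],[s,co]])
for n in("top","side"):
    P=cloud(robot.read_camera(n)).reshape(-1,3);r=np.c_[(P[:,:2]-T)@R,P[:,2]]
    a=r[(abs(r[:,1])<.044)&(r[:,0]>-.19)&(r[:,0]<.097)&(r[:,2]<.11)&(r[:,2]-.0352-.1228*r[:,0]>.015)]
    print(n,len(a),np.percentile(a,[2,50,98],axis=0).round(3).tolist() if len(a) else "")
    k=r[(r[:,1]<-.06)&(r[:,1]>-.2)&(r[:,2]>.055)&(r[:,2]<.11)&(r[:,0]>-.1)&(r[:,0]<.06)]
    print("keeper",len(k),np.percentile(k,[2,98],axis=0).round(3).tolist() if len(k) else "")
```

```text
t 11.1 rig [-0.0294 -0.1238] z 0.1514 F [ 0.8 -0.  -0.2] open 0.008
shift [-0.026  0.012  0.854] turn [-0.0002  0.      0.0013]
top 3 [[-0.157, -0.024, 0.032], [-0.156, -0.008, 0.032], [-0.146, 0.026, 0.032]]
keeper 0 
side 500 [[0.052, -0.041, 0.081], [0.081, 0.001, 0.095], [0.096, 0.042, 0.101]]
keeper 159 [[-0.061, -0.092, 0.058], [0.041, -0.061, 0.094]]
```

The sleeve is in the nest (rig x about 0.05–0.096 visible) and the keeper is still open. I descend and compute the sweep.

{"api": "move_arm", "payload": {
  "motion": [
    [-0.02,0.02,0.3,0,0,0],
    [-0.02,0.02,0.6,0,0,0],
    [-0.02,0.02,0.86,0,0,0],
    [-0.02,0.02,0.86,0,0,0],
    [-0.02,0.02,0.86,0,0,0]
  ]
}}

```text
time: 11.82
tool_pos: [0.6529, -0.0713, 0.0665]
tool_rot: [3.14, 0.001, 1.676]
contact_force: [0.6, 0.6, -0.2]
opening: 0.0004
grip_force: 0.0
```

Run:
```python
from h import *
goal(-.032,-.125,.066)
for th in np.arange(-.3,1.61,.1):
    u=np.array([-np.cos(th),np.sin(th)]);n=np.array([np.sin(th),np.cos(th)])
    c=np.array([31,-67])+72*u-n*(4+18*abs(n[1])+9.5*abs(n[0]));print(round(th,1),c.round(1))
```

```text
t 11.82 rig [-0.0316 -0.1273] z 0.0665 F [ 0.6  0.6 -0.2] open 0.0
shift [-0.004 -0.023  0.005] turn [0.0005 0.0002 0.0014]
-0.3 [ -30.7 -111.2]
-0.2 [ -34.9 -104.4]
-0.1 [-38.4 -96.9]
0.0 [-41. -89.]
0.1 [-42.9 -82.6]
0.2 [-44.2 -75.8]
0.3 [-44.9 -68.7]
0.4 [-44.8 -61.3]
0.5 [-43.9 -53.9]
0.6 [-42.1 -46.3]
0.7 [-39.5 -38.9]
0.8 [-35.9 -31.6]
0.9 [-31.5 -24.7]
1.0 [-26.2 -18.1]
1.1 [-20.  -12.2]
1.2 [-13.1  -6.9]
1.3 [-5.6 -2.4]
1.4 [2.6 1.2]
1.5 [11.2  3.8]
1.6 [19.1  5.4]
```

{"api": "move_arm", "payload": {
  "motion": [
    [0.01,-0.1,0,0,0,0],
    [0.01,-0.16,0,0,0,0],
    [-0.03,-0.23,0,0,0,0],
    [-0.07,-0.3,0,0,0,0],
    [-0.09,-0.38,0,0,0,0],
    [-0.11,-0.45,0,0,0,0],
    [-0.13,-0.52,0,0,0,0],
    [-0.13,-0.59,0,0,0,0],
    [-0.13,-0.66,0,0,0,0],
    [-0.12,-0.74,0,0,0,0],
    [-0.105,-0.81,0,0,0,0],
    [-0.08,-0.89,0,0,0,0]
  ]
}}

```text
time: 13.32
tool_pos: [0.5642, -0.0884, 0.0652]
tool_rot: [3.141, 0.0, 1.676]
contact_force: [1.0, -0.3, 0.8]
opening: 0.0007
grip_force: 0.5
```

Run:
```python
from h import *
from cell import robot
goal(-.0315,-.0247,.066)
cv2.imwrite("pics/w5.png",robot.read_camera("wrist")["image"][:,:,::-1])
```

```text
t 13.32 rig [-0.0396 -0.0373] z 0.0652 F [ 1.  -0.3  0.8] open 0.001
shift [ 0.082 -0.125 -0.008] turn [0.     0.0001 0.0014]
```

View pics/w5.png

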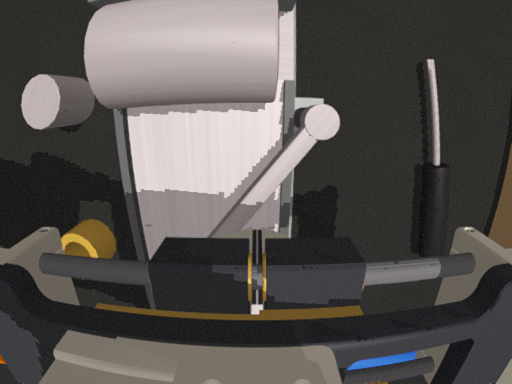

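The keeper follows at about 0.75 rad (hub at (322,122), bar running toward the fingertip near (220,230)). I continue the sweep.

{"api": "move_arm", "payload": {
  "motion": [
    [0.04,-0.06,0,0,0,0],
    [0.08,-0.12,0,0,0,0],
    [0.13,-0.19,0,0,0,0],
    [0.19,-0.25,0,0,0,0],
    [0.26,-0.3,0,0,0,0],
    [0.34,-0.35,0,0,0,0],
    [0.4,-0.38,0,0,0,0],
    [0.46,-0.4,0,0,0,0],
    [0.52,-0.42,0,0,0,0],
    [0.56,-0.42,0,0,0,0],
    [0.57,-0.42,0,0,0,0],
    [0.57,-0.42,0,0,0,0]
  ]
}}

```text
time: 14.88
tool_pos: [0.5165, -0.0373, 0.0651]
tool_rot: [-3.14, 0.002, 1.677]
contact_force: [-0.8, -7.2, -0.1]
opening: 0.0004
grip_force: 3.5
```

Run:
```python
from h import *
from cell import robot
goal(.019,.005,.066)
cv2.imwrite("pics/w6.png",robot.read_camera("wrist")["image"][:,:,::-1])
```

```text
t 14.88 rig [0.016 0.005] z 0.0651 F [-0.8 -7.2 -0.1] open 0.0
shift [ 0.03   0.    -0.009] turn [-0.0004  0.0006  0.0016]
```

View pics/w6.png

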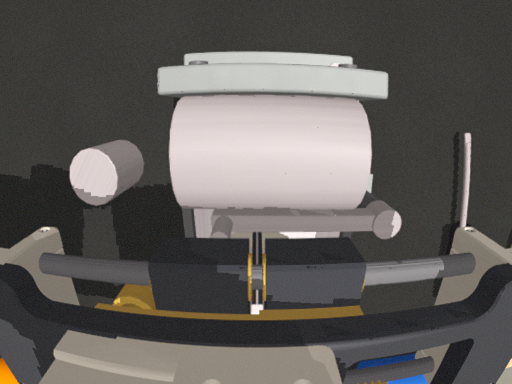

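The keeper lies straight across behind the sleeve (row about 220, 7 N at its stop) and the sleeve sits square against the plate. I back away, rise and let everything settle.

{"api": "move_arm", "payload": {
  "motion": [
    [-0.1,0,0,0,0,0],
    [-0.3,0,0,0,0,0],
    [-0.5,0,0,0,0,0],
    [-0.6,0,-0.3,0,0,0],
    [-0.6,0,-0.7,0,0,0],
    [-0.6,0,-1,0,0,0],
    [-0.6,0,-1,0,0,0],
    [-0.6,0,-1,0,0,0]
  ]
}}

```text
time: 15.92
tool_pos: [0.5227, -0.0963, 0.1644]
tool_rot: [-3.14, -0.0, 1.675]
contact_force: [0.1, 0.1, -0.3]
opening: 0.0002
grip_force: 0.0
```

Run:
```python
from h import *
from cell import robot
goal(.0,.0,.16)
co,s=np.cos(YAW),np.sin(YAW);R=np.array([[co,-s],[s,co]])
P=cloud(robot.read_camera("side")).reshape(-1,3);r=np.c_[(P[:,:2]-T)@R,P[:,2]]
a=r[(abs(r[:,1])<.044)&(r[:,0]>.04)&(r[:,0]<.097)&(r[:,2]<.11)&(r[:,2]>.08)]
k=r[(abs(r[:,1])<.045)&(r[:,0]<.038)&(r[:,0]>-.05)&(r[:,2]<.1)&(r[:,2]>.057)]
for x in(a,k):print(len(x),np.percentile(x,[3,97],axis=0).round(3).tolist() if len(x) else "")
print(robot.hand_in())
```

```text
t 15.93 rig [-0.0434  0.0048] z 0.1644 F [ 0.1  0.1 -0.3] open 0.0
shift [0.434 0.05  0.044] turn [-0.0004 -0.0002  0.0011]
495 [[0.054, -0.041, 0.083], [0.096, 0.042, 0.1]]
80 [[0.027, -0.043, 0.07], [0.038, 0.03, 0.094]]
the job is handed in; nothing more can be done
None
```

The job is handed in at about 16 s: the sleeve sits square in the nest against the stop plate, the keeper lies across the ramp behind it, and the arm is clear. I never drove at a bystander, but I did not re-measure their positions, and hand-in returned no verdict.

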